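Unload the film sealer and shut its door

TASK

Slide the used-up film roll up off the spindle in the sealer's open bay and stand it upright in the shallow steel tray. Then swing the sealer's door shut and push it fully home until its catch snaps in and holds it. Leave the other things on the bench where they are.

Things in the scene. Friction and masses are not known exactly. Their poses are not given: they have to be found in the camera images.
- sealer: Bench-top film sealer, fixed, footprint 240 (x) x 220 (y) mm; origin at the centre of its underside, front to its -x. Rear half (x +10 to +120) is a housing 155 mm tall. Front half is the roll bay: 130 mm deep, floor at 25 mm, side walls 12 mm thick, 140 mm tall, inner faces at y = +-98 mm; open at front and top while the door is open.
- spindle_tip (a point): Tapered top of the upright steel spindle (18 mm across) in the bay, on its axis, 118 mm above the bench, at x = -55, y = 0 mm of the sealer; axes as the sealer's.
- spindle_foot (a point): Point on the spindle axis at the top of its seat disc, 31 mm above the bench: the used-up roll's underside rests here at the start.
- roll: The used-up film roll: slim tube wound with white film on a cardboard core, outside 56 mm across (core ends 43 mm), bore 28 mm, 76 mm tall, 0.1 to 0.2 kg; origin at the centre of its underside, z along its axis. At the start it sits on the spindle, its top at 107 mm.
- tray: Shallow open steel tray, loose, 170 (x) x 150 (y) mm, 22 mm tall, walls and floor 4 to 5 mm thick; origin at the centre of its underside, on the bench to the right of the sealer, at the front or farther back.
- door (a joint): Door hinge angle, rad: 0 shut and seated, growing as it swings open towards the robot about the upright hinge at the bay's left front corner; 1.6 to 2.0 at the start. It stays where left. A sprung ball catch at the free edge resists over the last 0.09 rad (it takes 5 to 15 N near the free edge), then snaps over and holds the door at 0.
- door_hinge (a point): Point on the hinge axis, 80 mm above the bench. Its axes turn with the door (shut: the sealer's axes). Hood door: panel 208 mm along its -y, inner face at x = 0, outer face (to push on) at x = -12 mm, 5 to 152 mm above the bench; top plate 10 mm thick, its top at 152 mm, reaching 126 mm along +x.
- door_edge (a point): Point on the door panel's outer face at the free edge, 120 mm above the bench, axes as door_hinge. Below 60 mm height a small black pull tab stands 14 mm out of the outer face near this edge.
- spare_roll: Bystander: a fat unused roll, outside 84 mm across, 76 mm tall, standing on the bench to the right of the sealer. Origin at the centre of its underside.
- tip_rack: Bystander: black box with yellow pipette-tip top, 85 (x) x 120 (y) x 57 mm tall; on the right side of the bench, it may have changed places with the tray. Origin at the centre of its underside.
- amber_bottle: Bystander: round amber bottle, 84 mm across, 190 mm tall, left of the sealer. Origin at the centre of its underside.
- flask: Bystander: conical glass flask, 104 mm across its foot, 155 mm tall, on the left of the bench. Origin at the centre of its underside.
- beaker: Bystander: clear beaker, 70 mm across, 90 mm tall, far right of the bench. Origin at the centre of its underside.
- pipette: Bystander: hand pipette lying on the bench close to the robot, 230 mm long along its x, 28 mm thick. Origin under its middle.
- jar: Bystander: small amber jar with black cap, 60 mm across, 80 mm tall, far right of the bench. Origin at the centre of its underside.
There are look-alikes about, which are no part of the job. What is shaped like the roll but green or red is not meant.

How it is judged:
On the way, in this order (a step that is already met when the one before it is completed fails the run):
1. the used-up roll is lifted clear above the spindle (z of roll in the frame of spindle_tip above 0.003 m), for 0.05 s.
2. the roll stands upright and released in the tray (x of roll in the frame of tray between -0.056 and 0.056 m and y of roll in the frame of tray between -0.046 and 0.046 m and z of roll in the frame of tray between 0 and 0.012 m and angle between roll's own z axis and vertical below 0.12 rad and linear speed of roll below 0.03 m/s and contact force between roll and the fingers below 0.05 N), for 0.3 s.
3. the door is shut and seated on its catch (value of joint door below 0.02 rad), for 0.3 s.
At the end, for the whole second after the job is handed in: The door is within 0.02 rad of fully shut and stays there by itself; the used-up roll stands upright (within 0.12 rad) flat on the tray's floor, wholly inside its walls, released and at rest (all of step 2 and value of joint door below 0.02 rad); the robot touches nothing.
It fails at once if a bystander (spare roll, tip rack, amber bottle, flask, beaker, pipette or jar) is shifted by more than 30 mm (distance of any of spare_roll, tip_rack, amber_bottle, flask, beaker, pipette, jar from where it was at the start of the episode above 0.03 m).
It also fails if it takes over 69 s, if anything falls off the work surface, if the arm or the gripper's body presses on something with over 40 N, if the wrist force passes 120 N, or if a joint passes its speed limit or range.

ROBOT

A 6-joint arm with a two-finger parallel gripper is mounted at the origin on the work surface. World frame = base frame: x ahead of the robot, y to its left, z up, the work surface at z = 0. Lengths are in m, angles in rad, forces in N, time in s.
With the tool pointing down it reaches from about 0.35 to 0.975 m from the base axis. Payload 4.9 kg.
Tool frame: the origin (TCP) lies at the very end of the fingers, on their centre line; the grasp point (between the pads) lies 19 mm behind it; z points along the fingers, y is the line along which they close (so a half turn about z gives the same grasp; the last joint's range is limited). The gripper opens to 85 mm and grips with 20 to 120 N. Pads are 22 mm wide; open, the fingers measure 114 mm over their backs; the gripper's body (76 mm by 85 mm) begins 54 mm behind the grasp point. The pads swing forward as they close: fully open they stand 13 mm farther back than shut.
Start: joints at [-1.438, 0.053, 1.613, -0, 1.476, -0.119], TCP at [0.156, -0.605, 0.231] pointing down, gripper open.
Joint ranges: [-3.01, 3.01], [-1.01, 2.22], [0.06, 2.58], [-1.02, 4.17], [0.09, 2.62], [-3.14, 3.14]. Speed limits (rad/s): [2.57, 2.57, 3.14, 3.14, 3.14, 3.14].

INTERFACE

Orientations are given as a rotation vector (axis times angle).
In Python, from station import ctrl gives the robot as it stands. The module is installed in compiled form; this text tells all that it offers.
- The arm moves only by the tool jog_arm, never from a script. Its argument "steps" is a list of rows, each an object with "delta_rot": the turn, a rotation vector about the tool's x, y, z in degrees, a list of three; "linear": the shift along the tool's x, y, z in m, a list of three; "grip": the finger opening in m, from 0 to 0.0854. In form: [{"delta_rot": [rx, ry, rz], "linear": [x, y, z], "grip": grip}, ...]. A call has 1 to 10 rows; each row shifts and turns the commanded pose from where the row before left it, along the tool's axes as they then stand; what a row does not reach is not made up. A row lasts 1/10 s, in which the tool goes at most 50 mm and 8.59 degrees, less where a joint would pass 70% of its speed; a pose out of reach is approached as far as the arm can. A call with a gripper value outside its range is refused whole. The fingers move at their own pace and stop on an object; "newtons" is the grip in N (left out, the last holds). Time passes only in rows, so rows that do not move let the fingers close. It gives the time, the measured TCP pose, the force, the opening and the grip force at its end, in the units of the state.
- ctrl.get_obs(): the state, without advancing time (a new reading comes with each control period).
- ctrl.get_image(name): name is "scene" or "top" or "wrist"; returns (picture, depth): 384x512x3 uint8, red, green, blue; 384x512 float32, m along the optical axis (not along the pixel's ray), 0 where there is no reading.
- ctrl.camera_info(name): a dict with "camera_matrix" (3x3 intrinsics, pixels), "distortion" ([k1, k2, p1, p2, k3] as OpenCV has them; the pictures are not rectified), "R" (3x3) and "t" (3): a world point X has camera coordinates R X + t; the wrist camera has in their place "T_tool_cam" (4x4, takes a point from camera to tool coordinates, whose origin is the TCP and whose axes are the flange's). Camera axes: x right, y down, z forward; pixel columns grow to the right and rows downward; lengths in m; the calibration is good to about 2 mm. A picture is of the moment at which its call begins: read the wrist's pose just before it. camera_info takes no time and is no camera call.
- ctrl.finish_job(): hands the job in; it is judged then, once.
The state is a dict: "t": time; "q": joint angles; "dq": joint speeds; "effort": joint torques, N m; "tool_pos": TCP position; "tool_rot": TCP orientation; "contact_force": force on the tool from outside, world axes, zero at the start; "wrist_torque": the same for the moment, N m; "opening": finger opening in m; "grip_force": force on a finger pad.
Only numpy, scipy, OpenCV 4.12 (cv2) and the standard library are available. Lean on these libraries where they do the work, as an engineer would, in place of code of your own. Each camera call takes 0.05 s, during which the arm holds its last target. There are 200 camera calls.

## Working session

There is one attempt and no reset: what is moved stays moved. The work goes in short steps, Python scripts to look and compute and a tool call to move; the robot and the scene stay as the last step left them, time stands still between calls to the robot, and variables do not carry over. Pictures are saved under pics/ and viewed, at most 10 in all, crops included, and the job is handed in when it is done.

Besides the shell and the picture viewer there is one more tool, called after "Call:" by a JSON object that holds its "method" and its "body", one argument or row to a line. jog_arm: Moves the arm, as the interface text tells. Its arguments: {"type":"object","properties":{"steps":{"type":"array"},"newtons":{"type":"number"}},"required":["steps"]}

```bash
mkdir -p pics; cat > h.py <<'E'
import numpy as np, cv2
from station import ctrl
from scipy.spatial.transform import Rotation as Rn
def snap(n,f):
    im,d=ctrl.get_image(n); cv2.imwrite(f'pics/{f}.png',im[:,:,::-1]); np.save(f'pics/{f}.npy',d); return im,d
def cloud(n,d):
    c=ctrl.camera_info(n); K=np.array(c['camera_matrix']); D=np.array(c['distortion'])
    v,u=np.mgrid[:384,:512]; p=np.stack([u,v],-1).reshape(-1,1,2).astype(float)
    r=cv2.undistortPoints(p,K,D).reshape(384,512,2)
    P=np.dstack([r*d[...,None],d])
    if 'R' in c: return (P-np.array(c['t']).ravel())@np.array(c['R'])
    o=ctrl.get_obs(); T=np.array(c['T_tool_cam']); P=P@T[:3,:3].T+T[:3,3]
    return P@Rn.from_rotvec(o['tool_rot']).as_matrix().T+o['tool_pos']
E
python3 - <<'E'
from h import *
o=ctrl.get_obs(); print(o['tool_pos'],Rn.from_rotvec(o['tool_rot']).as_matrix().round(3),o['t'])
a,d=snap('scene','s1'); b,e=snap('top','t1')
np.save('pics/ct.npy',cloud('top',e)); np.save('pics/cs.npy',cloud('scene',d))
E
```

```text
[ 0.15562259 -0.60469387  0.23006339] [[ 0.968  0.249 -0.   ]
 [ 0.249 -0.968  0.002]
 [ 0.    -0.002 -1.   ]] 0.0
```

View pics/t1.png

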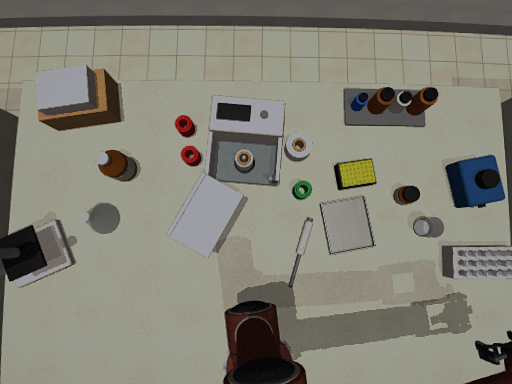

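View pics/s1.png

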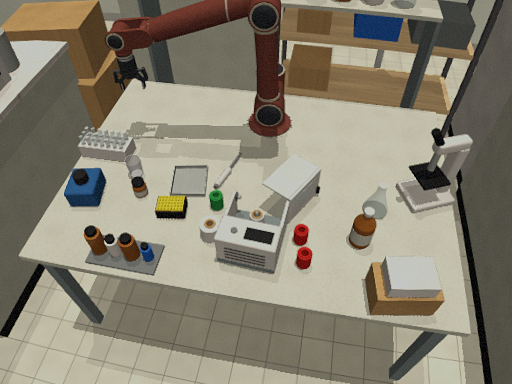

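The top view shows the roll on the spindle at about (244,160). The sealer spans (208-285, 96-185), with its open door's top plate at (168-243, 172-255). The tray is at (348,225), the tip rack at (356,174), the spare roll at (299,145) and a green decoy at (302,190).

```bash
python3 - <<'E'
from h import *
C=np.load('pics/ct.npy'); im=cv2.imread('pics/t1.png')
for u,v in [(213,100),(283,100),(282,130),(209,130),(264,115),(348,225),(323,202),(366,198),(329,251),(372,245),(206,175),(241,205),(208,253),(172,222),(205,215),(302,190),(299,136),(356,174),(306,222)]:
    print((u,v),C[v,u].round(3))
m=lambda c:None
z=C[...,2]
def rg(u0,u1,v0,v1,z0,z1):
    s=np.zeros(z.shape,bool); s[v0:v1,u0:u1]=1; s&=(z>z0)&(z<z1); return C[s]
P=rg(230,258,145,175,.085,.125); print('roll',len(P),P.min(0),P.max(0),P.mean(0), (P.min(0)+P.max(0))/2)
for n,a in dict(door=(160,250,165,262,.13,.17),house=(200,292,88,140,.148,.17),walls=(200,292,125,192,.13,.148),trayrim=(312,382,190,260,.014,.03)).items():
    P=rg(*a); r=cv2.minAreaRect(P[:,:2].astype(np.float32)); print(n,len(P),P[:,2].mean(),r,cv2.boxPoints(r).round(3).tolist())
c=cv2.resize(im[85:270,160:385],None,fx=3.5,fy=3.2,interpolation=cv2.INTER_CUBIC); cv2.imwrite('pics/c1.png',c)
E
```

```text
(213, 100) [0.818 0.149 0.154]
(283, 100) [ 0.878 -0.072  0.002]
(282, 130) [ 0.73  -0.057  0.15 ]
(209, 130) [0.727 0.159 0.148]
(264, 115) [ 0.772 -0.003  0.158]
(348, 225) [ 0.455 -0.286  0.007]
(323, 202) [ 0.53  -0.205  0.005]
(366, 198) [ 0.545 -0.35   0.001]
(329, 251) [ 0.371 -0.222  0.01 ]
(372, 245) [ 0.391 -0.365  0.008]
(206, 175) [0.592 0.164 0.151]
(241, 205) [ 0.517  0.066 -0.001]
(208, 253) [0.369 0.152 0.149]
(172, 222) [0.455 0.258 0.148]
(205, 215) [0.477 0.163 0.15 ]
(302, 190) [ 0.57  -0.137 -0.005]
(299, 136) [ 0.732 -0.116  0.078]
(356, 174) [ 0.616 -0.301  0.059]
(306, 222) [ 0.463 -0.145  0.026]
roll 252 [0.62547825 0.0309474  0.08630888] [0.6792608  0.0832457  0.12108868] [0.65136081 0.05687458 0.10428582] [0.65236952 0.05709655 0.10369878]
door 3499 0.1512298805579874 ((0.49153608083724976, 0.15969301760196686), (0.14235156774520874, 0.2355368733406067), 61.42641067504883) [[0.3540000021457672, 0.15399999916553497], [0.5609999895095825, 0.04100000113248825], [0.6290000081062317, 0.16599999368190765], [0.421999990940094, 0.27900001406669617]]
house 2652 0.15
[... 220 characters left out ...]
0252723694, 0.1550000011920929], [0.7250000238418579, 0.16300000250339508]]
walls 506 0.13921538203141023 ((0.6307464838027954, 0.06343582272529602), (0.22966822981834412, 0.18021772801876068), 85.66761779785156) [[0.5320000052452087, -0.04399999976158142], [0.7120000123977661, -0.057999998331069946], [0.7289999723434448, 0.17100000381469727], [0.550000011920929, 0.1850000023841858]]
trayrim 293 0.02064597460385038 ((0.4532015323638916, -0.2620740532875061), (0.16995655000209808, 0.1883583962917328), 11.00838851928711) [[0.35199999809265137, -0.1860000044107437], [0.3880000114440918, -0.3709999918937683], [0.5550000071525574, -0.33799999952316284], [0.5189999938011169, -0.15299999713897705]]
```

View pics/c1.png

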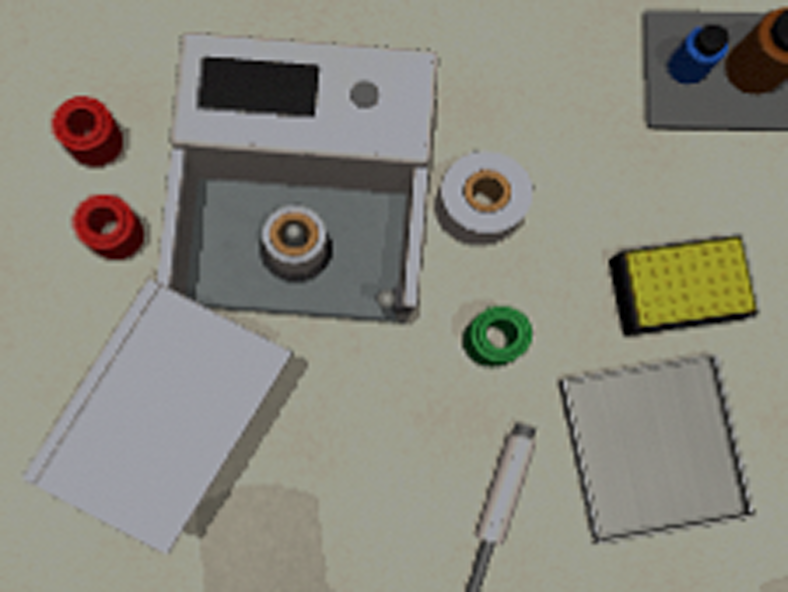

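Call:
{"method": "jog_arm", "body": {
  "steps": [
    {"delta_rot": [0, 0, 6.2], "linear": [0, 0, 0], "grip": 0.085},
    {"delta_rot": [0, 0, 6.2], "linear": [0, 0, 0], "grip": 0.085},
    {"delta_rot": [0, 0, 6.1], "linear": [0, 0, 0], "grip": 0.085},
    {"delta_rot": [0, 0, 0], "linear": [0.025, -0.0387, 0], "grip": 0.085},
    {"delta_rot": [0, 0, 0], "linear": [0.025, -0.0387, 0], "grip": 0.085},
    {"delta_rot": [0, 0, 0], "linear": [0.025, -0.0387, 0], "grip": 0.085},
    {"delta_rot": [0, 0, 0], "linear": [0.025, -0.0387, 0], "grip": 0.085},
    {"delta_rot": [0, 0, 0], "linear": [0.025, -0.0387, 0], "grip": 0.085},
    {"delta_rot": [0, 0, 0], "linear": [0.025, -0.0387, 0], "grip": 0.085},
    {"delta_rot": [0, 0, 0], "linear": [0.025, -0.0387, 0], "grip": 0.085}
  ]
}}

```text
t: 1.1
tool_pos: [0.3501, -0.3456, 0.2308]
tool_rot: [-3.139, 0.112, 0.0]
contact_force: [0.6, 0.1, -0.1]
opening: 0.0853
grip_force: 0.0
```

Call:
{"method": "jog_arm", "body": {
  "steps": [
    {"delta_rot": [0, 0, 0], "linear": [0.025, -0.0387, 0], "grip": 0.085},
    {"delta_rot": [0, 0, 0], "linear": [0.025, -0.0387, 0], "grip": 0.085},
    {"delta_rot": [0, 0, 0], "linear": [0.025, -0.0387, 0], "grip": 0.085},
    {"delta_rot": [0, 0, 0], "linear": [0.025, -0.0387, 0], "grip": 0.085},
    {"delta_rot": [0, 0, 0], "linear": [0.025, -0.0387, 0], "grip": 0.085},
    {"delta_rot": [0, 0, 0], "linear": [0.025, -0.0387, 0], "grip": 0.085},
    {"delta_rot": [0, 0, 0], "linear": [0.025, -0.0387, 0], "grip": 0.085},
    {"delta_rot": [0, 0, 0], "linear": [0.025, -0.0387, 0], "grip": 0.085},
    {"delta_rot": [0, 0, 0], "linear": [0.02, -0.03, 0], "grip": 0.085},
    {"delta_rot": [0, 0, 0], "linear": [0, 0, 0], "grip": 0.085}
  ]
}}

```text
t: 2.1
tool_pos: [0.5943, -0.021, 0.2304]
tool_rot: [-3.139, 0.104, 0.001]
contact_force: [-0.1, 0.3, -0.2]
opening: 0.0849
grip_force: 0.0
```

```bash
python3 - <<'E'
from h import *
o=ctrl.get_obs(); print(o['t'],o['tool_pos'],Rn.from_rotvec(o['tool_rot']).as_matrix().round(3))
im,d=snap('wrist','w1'); C=cloud('wrist',d); np.save('pics/cw1.npy',C)
m=(C[...,2]>.095)&(C[...,2]<.125)&(abs(C[...,0]-.653)<.05)&(abs(C[...,1]-.057)<.05)&(d>0)
P=C[m];print(len(P),P.min(0),P.max(0),(P.min(0)+P.max(0))/2)
# tray from rim corners in top view, plane z=.022
c=ctrl.camera_info('top');K=np.array(c['camera_matrix']);D=np.array(c['distortion']);R=np.array(c['R']);t=np.array(c['t']).ravel()
def at(p,z):
    r=cv2.undistortPoints(np.array(p,float).reshape(-1,1,2),K,D).reshape(-1,2); r=np.c_[r,np.ones(len(r))]@R; o=-R.T@t
    return o+r*((z-o[2])/r[:,2:])
g=lambda L:[(160+x/3.5,85+y/3.2) for x,y in L]
T=at(g([(562,380),(713,355),(750,513),(596,542)]),.022); print('tray',T.round(3),T.mean(0))
T=at(g([(155,282),(292,352),(168,552),(25,482)]),.152); print('door',T.round(3))
E
```

```text
2.1 [ 0.5943403  -0.0209757   0.23042322] [[ 0.998 -0.066 -0.001]
 [-0.066 -0.998  0.001]
 [-0.001 -0.001 -1.   ]]
3335 [0.62712021 0.02785563 0.09500129] [0.68185791 0.08319337 0.12077139] [0.65448906 0.0555245  0.10788634]
tray [[ 0.523 -0.193  0.022]
 [ 0.55  -0.336  0.022]
 [ 0.39  -0.367  0.022]
 [ 0.361 -0.224  0.022]] [ 0.45597176 -0.27995288  0.022     ]
door [[0.598 0.169 0.152]
 [0.535 0.054 0.152]
 [0.357 0.151 0.152]
 [0.416 0.27  0.152]]
```

View pics/w1.png

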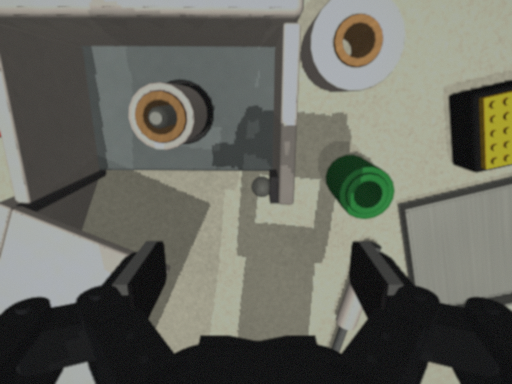

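The wrist view shows the roll at (160,115) with the spindle tip in its bore. This puts it at (0.6545, 0.0555), in agreement with the top view.

Call:
{"method": "jog_arm", "body": {
  "steps": [
    {"delta_rot": [0, 0, 0], "linear": [0.0273, -0.0403, 0], "grip": 0.085},
    {"delta_rot": [0, 0, 0], "linear": [0.0273, -0.0403, 0], "grip": 0.085},
    {"delta_rot": [0, 0, 0], "linear": [0, 0, 0.02], "grip": 0.085},
    {"delta_rot": [0, 0, 0], "linear": [0, 0, 0.03], "grip": 0.085},
    {"delta_rot": [0, 0, 0], "linear": [0, 0, 0.03], "grip": 0.085},
    {"delta_rot": [0, 0, 0], "linear": [0, 0, 0], "grip": 0.085}
  ]
}}

```text
t: 2.75
tool_pos: [0.6492, 0.0511, 0.1451]
tool_rot: [3.139, -0.114, -0.017]
contact_force: [-1.1, -0.4, -1.4]
opening: 0.0848
grip_force: 0.0
```

```bash
python3 - <<'E'
from h import *
o=ctrl.get_obs(); print(o['t'],o['tool_pos'],o['contact_force'])
E
```

```text
2.75 [0.64917156 0.05107731 0.14511858] [-1.13458156 -0.38998568 -1.38653396]
```

Call:
{"method": "jog_arm", "body": {
  "steps": [
    {"delta_rot": [0, 0, 0], "linear": [0.0045, -0.0045, 0], "grip": 0.085},
    {"delta_rot": [0, 0, 0], "linear": [0, 0, 0], "grip": 0.085},
    {"delta_rot": [0, 0, 0], "linear": [0, 0, 0.02], "grip": 0.085},
    {"delta_rot": [0, 0, 0], "linear": [0, 0, 0.02], "grip": 0.085},
    {"delta_rot": [0, 0, 0], "linear": [0, 0, 0.02], "grip": 0.085},
    {"delta_rot": [0, 0, 0], "linear": [0, 0, 0.02], "grip": 0.085},
    {"delta_rot": [0, 0, 0], "linear": [0, 0, 0], "grip": 0.085},
    {"delta_rot": [0, 0, 0], "linear": [0, 0, 0], "grip": 0.085}
  ]
}}

```text
t: 3.55
tool_pos: [0.6591, 0.0562, 0.0731]
tool_rot: [3.14, -0.112, 0.003]
contact_force: [1.2, -0.4, 0.6]
opening: 0.085
grip_force: 0.0
```

Call:
{"method": "jog_arm", "body": {
  "steps": [
    {"delta_rot": [0, 0, 0], "linear": [-0.0045, 0, 0.006], "grip": 0.085},
    {"delta_rot": [0, 0, 0], "linear": [0, 0, 0.006], "grip": 0.085},
    {"delta_rot": [0, 0, 0], "linear": [0, 0, 0], "grip": 0.085},
    {"delta_rot": [0, 0, 0], "linear": [0, 0, 0], "grip": 0.05},
    {"delta_rot": [0, 0, 0], "linear": [0, 0, 0], "grip": 0.05},
    {"delta_rot": [0, 0, 0], "linear": [0, 0, 0], "grip": 0.05},
    {"delta_rot": [0, 0, 0], "linear": [0, 0, 0], "grip": 0.05},
    {"delta_rot": [0, 0, 0], "linear": [0, 0, 0], "grip": 0.05}
  ],
  "newtons": 35
}}

```text
t: 4.35
tool_pos: [0.654, 0.0567, 0.0598]
tool_rot: [-3.14, 0.112, -0.002]
contact_force: [0.5, 0.9, 1.8]
opening: 0.0548
grip_force: 37.3
```

Call:
{"method": "jog_arm", "body": {
  "steps": [
    {"delta_rot": [0, 0, 0], "linear": [0, 0, -0.008], "grip": 0.045},
    {"delta_rot": [0, 0, 0], "linear": [0, 0, -0.016], "grip": 0.045},
    {"delta_rot": [0, 0, 0], "linear": [0, 0, -0.02], "grip": 0.045},
    {"delta_rot": [0, 0, 0], "linear": [0, 0, -0.02], "grip": 0.045},
    {"delta_rot": [0, 0, 0], "linear": [0, 0, -0.02], "grip": 0.045},
    {"delta_rot": [0, 0, 0], "linear": [0, 0, -0.02], "grip": 0.045},
    {"delta_rot": [0, 0, 0], "linear": [0, 0, -0.02], "grip": 0.045},
    {"delta_rot": [0, 0, 0], "linear": [0, 0, -0.016], "grip": 0.045},
    {"delta_rot": [0, 0, 0], "linear": [0, 0, 0], "grip": 0.045},
    {"delta_rot": [0, 0, 0], "linear": [0, 0, 0], "grip": 0.045}
  ]
}}

```text
t: 5.35
tool_pos: [0.6535, 0.0566, 0.1995]
tool_rot: [3.14, -0.112, 0.001]
contact_force: [0.3, -0.3, -2.2]
opening: 0.0544
grip_force: 37.3
```

Call:
{"method": "jog_arm", "body": {
  "steps": [
    {"delta_rot": [0, 0, 0], "linear": [-0.007, 0.0146, 0], "grip": 0.045},
    {"delta_rot": [0, 0, 0], "linear": [-0.0144, 0.0292, 0], "grip": 0.045},
    {"delta_rot": [0, 0, 0], "linear": [-0.0144, 0.0292, 0], "grip": 0.045},
    {"delta_rot": [0, 0, 0], "linear": [-0.0144, 0.0292, 0], "grip": 0.045},
    {"delta_rot": [0, 0, 0], "linear": [-0.0144, 0.0292, 0], "grip": 0.045},
    {"delta_rot": [0, 0, 0], "linear": [-0.0144, 0.0292, 0], "grip": 0.045},
    {"delta_rot": [0, 0, 0], "linear": [-0.0144, 0.0292, 0], "grip": 0.045},
    {"delta_rot": [0, 0, 0], "linear": [-0.0144, 0.0292, 0], "grip": 0.045},
    {"delta_rot": [0, 0, 0], "linear": [-0.0144, 0.0292, 0], "grip": 0.045},
    {"delta_rot": [0, 0, 0], "linear": [-0.0144, 0.0292, 0], "grip": 0.045}
  ]
}}

```text
t: 6.35
tool_pos: [0.4953, -0.2114, 0.1976]
tool_rot: [-3.139, 0.112, 0.004]
contact_force: [1.5, -0.9, -1.5]
opening: 0.0543
grip_force: 37.4
```

Call:
{"method": "jog_arm", "body": {
  "steps": [
    {"delta_rot": [0, 0, 0], "linear": [-0.0144, 0.0292, 0], "grip": 0.045},
    {"delta_rot": [0, 0, 0], "linear": [-0.0144, 0.0292, 0], "grip": 0.045},
    {"delta_rot": [0, 0, 0], "linear": [-0.007, 0.0146, 0], "grip": 0.045},
    {"delta_rot": [0, 0, 0], "linear": [0, 0, 0.03], "grip": 0.045},
    {"delta_rot": [0, 0, 0], "linear": [0, 0, 0.03], "grip": 0.045},
    {"delta_rot": [0, 0, 0], "linear": [0, 0, 0.03], "grip": 0.045},
    {"delta_rot": [0, 0, 0], "linear": [0, 0, 0.02], "grip": 0.045},
    {"delta_rot": [0, 0, 0], "linear": [0, 0, 0], "grip": 0.045},
    {"delta_rot": [0, 0, 0], "linear": [0, 0, 0], "grip": 0.045}
  ]
}}

```text
t: 7.25
tool_pos: [0.4557, -0.2805, 0.0885]
tool_rot: [-3.138, 0.112, 0.003]
contact_force: [0.8, -0.5, -0.4]
opening: 0.0547
grip_force: 37.5
```

```bash
python3 - <<'E'
from h import *
o=ctrl.get_obs(); print(o['t'],o['tool_pos'],o['tool_rot'],o['contact_force'],o['opening'])
snap('wrist','w2')
E
```

```text
7.25 [ 0.45571419 -0.28045306  0.08853986] [-3.13845873e+00  1.12219030e-01  2.87460752e-03] [ 0.82038392 -0.50911026 -0.38586996] 0.054738194510413354
```

View pics/w2.png

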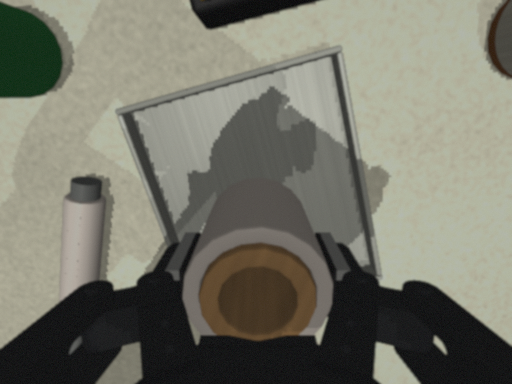

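The roll is held upright at (258,290), over the tray (far corners at (122,110) and (340,50)). I'll lower it now.

Call:
{"method": "jog_arm", "body": {
  "steps": [
    {"delta_rot": [0, 0, 0], "linear": [0, 0, 0.02], "grip": 0.045},
    {"delta_rot": [0, 0, 0], "linear": [0, 0, 0.02], "grip": 0.045},
    {"delta_rot": [0, 0, 0], "linear": [0, 0, 0.008], "grip": 0.045},
    {"delta_rot": [0, 0, 0], "linear": [0, 0, 0.002], "grip": 0.045},
    {"delta_rot": [0, 0, 0], "linear": [0, 0, 0.002], "grip": 0.045},
    {"delta_rot": [0, 0, 0], "linear": [0, 0, 0.001], "grip": 0.045},
    {"delta_rot": [0, 0, 0], "linear": [0, 0, 0.001], "grip": 0.045},
    {"delta_rot": [0, 0, 0], "linear": [0, 0, 0], "grip": 0.045},
    {"delta_rot": [0, 0, 0], "linear": [0, 0, 0], "grip": 0.045}
  ]
}}

```text
t: 8.2
tool_pos: [0.4569, -0.2808, 0.0357]
tool_rot: [3.139, -0.112, 0.001]
contact_force: [-0.5, 0.6, -1.4]
opening: 0.0543
grip_force: 37.6
```

Call:
{"method": "jog_arm", "body": {
  "steps": [
    {"delta_rot": [0, 0, 0], "linear": [0, 0, 0.001], "grip": 0.045},
    {"delta_rot": [0, 0, 0], "linear": [0, 0, 0.001], "grip": 0.045},
    {"delta_rot": [0, 0, 0], "linear": [0, 0, 0.001], "grip": 0.045},
    {"delta_rot": [0, 0, 0], "linear": [0, 0, 0], "grip": 0.045},
    {"delta_rot": [0, 0, 0], "linear": [0, 0, 0], "grip": 0.045}
  ]
}}

```text
t: 8.7
tool_pos: [0.4568, -0.2807, 0.0328]
tool_rot: [-3.139, 0.112, 0.0]
contact_force: [-3.0, 2.6, 4.8]
opening: 0.0544
grip_force: 38.0
```

Call:
{"method": "jog_arm", "body": {
  "steps": [
    {"delta_rot": [0, 0, 0], "linear": [0, 0, 0], "grip": 0.06},
    {"delta_rot": [0, 0, 0], "linear": [0, 0, 0], "grip": 0.07},
    {"delta_rot": [0, 0, 0], "linear": [0, 0, 0], "grip": 0.085},
    {"delta_rot": [0, 0, 0], "linear": [0, 0, 0], "grip": 0.085},
    {"delta_rot": [0, 0, 0], "linear": [0, 0, 0], "grip": 0.085},
    {"delta_rot": [0, 0, 0], "linear": [0, 0, 0], "grip": 0.085},
    {"delta_rot": [0, 0, 0], "linear": [0, 0, -0.02], "grip": 0.085},
    {"delta_rot": [0, 0, 0], "linear": [0, 0, -0.03], "grip": 0.085},
    {"delta_rot": [0, 0, 0], "linear": [0, 0, -0.03], "grip": 0.085},
    {"delta_rot": [0, 0, 0], "linear": [0, 0, -0.03], "grip": 0.085}
  ]
}}

```text
t: 9.7
tool_pos: [0.4566, -0.2805, 0.1433]
tool_rot: [-3.139, 0.112, 0.0]
contact_force: [0.8, 0.8, -0.3]
opening: 0.085
grip_force: 0.0
```

Call:
{"method": "jog_arm", "body": {
  "steps": [
    {"delta_rot": [0, 0, 0], "linear": [0, 0, -0.03], "grip": 0.085},
    {"delta_rot": [0, 0, 0], "linear": [0, 0, -0.03], "grip": 0.085},
    {"delta_rot": [0, 0, 0], "linear": [0, 0, -0.03], "grip": 0.0},
    {"delta_rot": [0, 0, 0], "linear": [0, 0, 0], "grip": 0.0},
    {"delta_rot": [0, 0, 0], "linear": [0, 0, 0], "grip": 0.0}
  ]
}}

```text
t: 10.2
tool_pos: [0.457, -0.2809, 0.2329]
tool_rot: [3.139, -0.112, 0.002]
contact_force: [-0.6, 0.1, -0.1]
opening: 0.0434
grip_force: 0.0
```

```bash
python3 - <<'E'
from h import *
o=ctrl.get_obs(); print(o['t'],o['tool_pos'],o['tool_rot'],o['q'])
im,d=ctrl.get_image('wrist'); C=cloud('wrist',d)
m=(C[...,2]>.07)&(C[...,2]<.09)&(abs(C[...,0]-.456)<.06)&(abs(C[...,1]+.28)<.06)&(d>0)
P=C[m];print(len(P),P.min(0),P.max(0),(P.min(0)+P.max(0))/2)
cv2.imwrite('pics/w3.png',im[:,:,::-1])
# door plan
s=-4.1*np.pi/180; H=np.array([.597,.171])
for th in np.arange(2.0,-.01,-.1):
    a=s-th; ux=np.array([np.cos(a),np.sin(a)]); uy=np.array([-np.sin(a),np.cos(a)])
    print(round(th,2),(H-.19*uy-.012*ux).round(3), 'push pt r=.19; 20mm off', (H-.19*uy-.032*ux).round(3), 'normal yaw',round(np.degrees(a),1))
E
```

```text
10.2 [ 0.45699809 -0.28086926  0.23293111] [ 3.13860005e+00 -1.11643656e-01  2.01566953e-03] [-6.89845742e-01 -1.62455528e-01  1.81695331e+00 -1.78419714e-05
  1.48546352e+00  9.52064435e-01]
1911 [ 0.42973889 -0.30655648  0.07009382] [ 0.48520343 -0.25122278  0.08200421] [ 0.45747116 -0.27888963  0.07604902]
2.0 [0.436 0.273] push pt r=.19; 20mm off [0.446 0.29 ] normal yaw -118.7
1.9 [0.427 0.256] push pt r=.19; 20mm off [0.435 0.275] normal yaw -113.0
1.8 [0.419 0.239] push pt r=.19; 20mm off [0.425 0.258] normal yaw -107.2
1.7 [0.413 0.221] push pt r=.19; 20mm off [0.417 0.24 ] normal yaw -101.5
1.6 [0.409 0.202] push pt r=.19; 20mm off [0.411 0.222] normal yaw -95.8
1.5 [0.407 0.183] push pt r=.19; 20mm off [0.407 0.203] normal yaw -90.0
1.4 [0.407 0.164] push pt r=.19; 20mm off [0.405 0.184] normal yaw -84.3
1.3 [0.408 0.145] push pt r=.19; 20mm off [0.404 0.165] normal yaw -78.6
1.2 [0.412 0.126] push pt r=.19; 20mm off [0.406 0.146] normal yaw -72.9
1.1 [0.417 0.108] push pt r=.19; 20mm off [0.41  0.127] normal yaw -67.1
1.0 [0.424 0.091] push pt r=.19; 20mm off [0.415 0.108] normal yaw -61.4
0.9 [0.433 0.074] push pt r=.19; 20mm off [0.422 0.09 ] normal yaw -55.7
0.8 [0.444 0.058] push pt r=.19; 20mm off [0.431 0.073] normal yaw -49.9
0.7 [0.456 0.043] push pt r=.19; 20mm off [0.442 0.057] normal yaw -44.2
0.6 [0.469 0.03 ] push pt r=.19; 20mm off [0.454 0.042] normal yaw -38.5
0.5 [0.484 0.018] push pt r=.19; 20mm off [0.467 0.029] normal yaw -32.7
0.4 [0.5   0.007] push pt r=.19; 20mm off [0.482 0.016] normal yaw -27.0
0.3 [ 0.517 -0.002] push pt r=.19; 20mm off [0.498 0.006] normal yaw -21.3
0.2 [ 0.534 -0.009] push pt r=.19; 20mm off [ 0.515 -0.003] normal yaw -15.6
0.1 [ 0.553 -0.014] push pt r=.19; 20mm off [ 0.533 -0.011] normal yaw -9.8
-0.0 [ 0.571 -0.018] push pt r=.19; 20mm off [ 0.551 -0.016] normal yaw -4.1
```

View pics/w3.png

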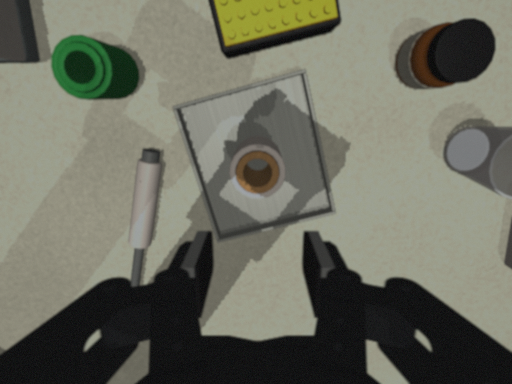

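The roll stands upright in the tray at (258,170), position (0.457, -0.279), and it has been released. Next comes the door.

Call:
{"method": "jog_arm", "body": {
  "steps": [
    {"delta_rot": [0, 0, 0], "linear": [-0.003, -0.0432, 0], "grip": 0.0},
    {"delta_rot": [0, 0, 0], "linear": [-0.003, -0.0432, 0], "grip": 0.0},
    {"delta_rot": [0, 0, 0], "linear": [-0.003, -0.0432, 0], "grip": 0.0},
    {"delta_rot": [0, 0, 0], "linear": [-0.003, -0.0432, 0], "grip": 0.0},
    {"delta_rot": [0, 0, 0], "linear": [-0.003, -0.0432, 0], "grip": 0.0},
    {"delta_rot": [0, 0, 0], "linear": [-0.003, -0.0432, 0], "grip": 0.0},
    {"delta_rot": [0, 0, 0], "linear": [-0.003, -0.0432, 0], "grip": 0.0},
    {"delta_rot": [0, 0, 0], "linear": [-0.003, -0.0432, 0], "grip": 0.0},
    {"delta_rot": [0, 0, 0], "linear": [-0.003, -0.0432, 0], "grip": 0.0},
    {"delta_rot": [0, 0, 0], "linear": [-0.003, -0.0432, 0], "grip": 0.0}
  ]
}}

```text
t: 11.25
tool_pos: [0.4562, 0.154, 0.23]
tool_rot: [3.139, -0.112, -0.005]
contact_force: [-0.1, 0.2, 0.7]
opening: -0.0004
grip_force: 0.0
```

Call:
{"method": "jog_arm", "body": {
  "steps": [
    {"delta_rot": [0, 0, 0], "linear": [-0.003, -0.0432, 0], "grip": 0.0},
    {"delta_rot": [0, 0, 0], "linear": [-0.003, -0.0432, 0], "grip": 0.0},
    {"delta_rot": [0, 0, 0], "linear": [-0.003, -0.0432, 0], "grip": 0.0},
    {"delta_rot": [0, 0, 0], "linear": [-0.003, -0.0432, 0], "grip": 0.0},
    {"delta_rot": [0, 0, 0], "linear": [0, 0, 0], "grip": 0.0},
    {"delta_rot": [0, 0, 0], "linear": [0, 0, 0], "grip": 0.0}
  ]
}}

```text
t: 11.85
tool_pos: [0.4567, 0.3258, 0.2299]
tool_rot: [3.137, -0.109, -0.005]
contact_force: [-0.1, 0.1, -0.1]
opening: 0.0001
grip_force: 0.0
```

```bash
python3 - <<'E'
from h import *
o=ctrl.get_obs(); print(o['t'],o['tool_pos'],o['tool_rot'],o['opening'])
im,d=ctrl.get_image('scene'); cv2.imwrite('pics/s2.png',cv2.resize(im[100:280,200:440,::-1],None,fx=3,fy=3))
im,d=ctrl.get_image('wrist'); C=cloud('wrist',d)
z=C[...,2]; m=(d>0)&(z>.14)&(z<.16)&(C[...,0]<.7); P=C[m]; print(len(P))
r=cv2.minAreaRect(P[:,:2].astype(np.float32)); print(cv2.boxPoints(r).round(3).tolist())
C=np.load('pics/ct.npy'); z=C[...,2]
for u0,u1,v0,v1 in [(85,125,195,235),(95,140,145,185)]:
    P=C[v0:v1,u0:u1].reshape(-1,3); P=P[(P[:,2]>.03)&(P[:,2]<.25)]; print(P.min(0),P.max(0))
E
```

```text
11.85 [0.4566789  0.32578071 0.2298532 ] [ 3.13722257 -0.10860836 -0.00539695] 0.0001243892820697945
37337
[[0.3529999852180481, 0.14300000667572021], [0.5569999814033508, 0.08900000154972076], [0.6589999794960022, 0.4749999940395355], [0.45399999618530273, 0.5289999842643738]]
[0.42478606 0.47120116 0.03003567] [0.5120804  0.54166505 0.15692975]
[0.58870884 0.41349642 0.03041745] [0.67073953 0.49640452 0.19334038]
```

View pics/s2.png

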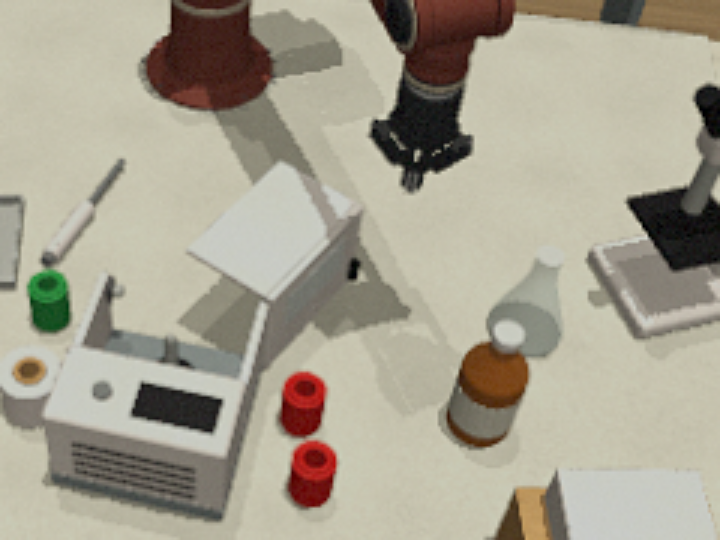

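The scene crop shows the gripper, closed, at (415,180) beyond the door's free edge. The flask (530,320) and bottle (490,385) are well clear. I'll descend outside the door and swing it.

Call:
{"method": "jog_arm", "body": {
  "steps": [
    {"delta_rot": [0, 0, 0], "linear": [0, 0, 0.036], "grip": 0.0},
    {"delta_rot": [0, 0, 0], "linear": [0, 0, 0.036], "grip": 0.0},
    {"delta_rot": [0, 0, 0], "linear": [0, 0, 0.036], "grip": 0.0},
    {"delta_rot": [0, 0, 0], "linear": [0, 0, 0], "grip": 0.0},
    {"delta_rot": [0, 0, 0], "linear": [-0.0041, 0.0182, 0], "grip": 0.0},
    {"delta_rot": [0, 0, 0], "linear": [-0.0041, 0.0182, 0], "grip": 0.0},
    {"delta_rot": [0, 0, 0], "linear": [-0.0094, 0.0167, 0], "grip": 0.0},
    {"delta_rot": [0, 0, 0], "linear": [-0.0094, 0.0167, 0], "grip": 0.0},
    {"delta_rot": [0, 0, 0], "linear": [0, 0, 0], "grip": 0.0}
  ]
}}

```text
t: 12.85
tool_pos: [0.4262, 0.2565, 0.1262]
tool_rot: [-3.139, 0.116, -0.003]
contact_force: [-0.1, -0.3, 0.5]
opening: 0.0
grip_force: 0.0
```

Call:
{"method": "jog_arm", "body": {
  "steps": [
    {"delta_rot": [0, 0, 0], "linear": [-0.0057, 0.0184, 0.002], "grip": 0.0},
    {"delta_rot": [0, 0, 0], "linear": [-0.0057, 0.0184, 0.002], "grip": 0.0},
    {"delta_rot": [0, 0, 0], "linear": [-0.0017, 0.0192, 0], "grip": 0.0},
    {"delta_rot": [0, 0, 0], "linear": [-0.0017, 0.0192, 0], "grip": 0.0},
    {"delta_rot": [0, 0, 0], "linear": [0.0018, 0.0189, 0], "grip": 0.0},
    {"delta_rot": [0, 0, 0], "linear": [0.0018, 0.0189, 0], "grip": 0.0},
    {"delta_rot": [0, 0, 0], "linear": [0.0058, 0.0186, 0], "grip": 0.0},
    {"delta_rot": [0, 0, 0], "linear": [0.0058, 0.0186, 0], "grip": 0.0},
    {"delta_rot": [0, 0, 0], "linear": [0, 0, 0], "grip": 0.0}
  ]
}}

```text
t: 13.75
tool_pos: [0.4172, 0.1067, 0.122]
tool_rot: [-3.139, 0.117, -0.005]
contact_force: [0.4, 0.3, -0.8]
opening: -0.0001
grip_force: 0.0
```

Call:
{"method": "jog_arm", "body": {
  "steps": [
    {"delta_rot": [0, 0, 0], "linear": [0.0092, 0.0169, 0], "grip": 0.0},
    {"delta_rot": [0, 0, 0], "linear": [0.0092, 0.0169, 0], "grip": 0.0},
    {"delta_rot": [0, 0, 0], "linear": [0.0125, 0.0147, 0], "grip": 0.0},
    {"delta_rot": [0, 0, 0], "linear": [0.0125, 0.0147, 0], "grip": 0.0},
    {"delta_rot": [0, 0, 0], "linear": [0.0149, 0.012, 0], "grip": 0.0},
    {"delta_rot": [0, 0, 0], "linear": [0.0149, 0.012, 0], "grip": 0.0},
    {"delta_rot": [0, 0, 0], "linear": [0.0171, 0.0083, 0], "grip": 0.0},
    {"delta_rot": [0, 0, 0], "linear": [0, 0, 0], "grip": 0.0}
  ]
}}

```text
t: 14.55
tool_pos: [0.501, 0.006, 0.1216]
tool_rot: [-3.139, 0.114, -0.003]
contact_force: [0.4, -0.3, 0.7]
opening: 0.0002
grip_force: 0.0
```

```bash
python3 - <<'E'
from h import *
o=ctrl.get_obs(); print(o['t'],o['tool_pos'],o['tool_rot'],o['contact_force'])
im,d=ctrl.get_image('scene'); cv2.imwrite('pics/s3.png',cv2.resize(im[100:280,150:390,::-1],None,fx=3,fy=3))
E
```

```text
14.55 [0.50099978 0.00600773 0.12156991] [-3.13946003  0.11384398 -0.00336396] [ 0.4318046  -0.27697327  0.70747731]
```

View pics/s3.png

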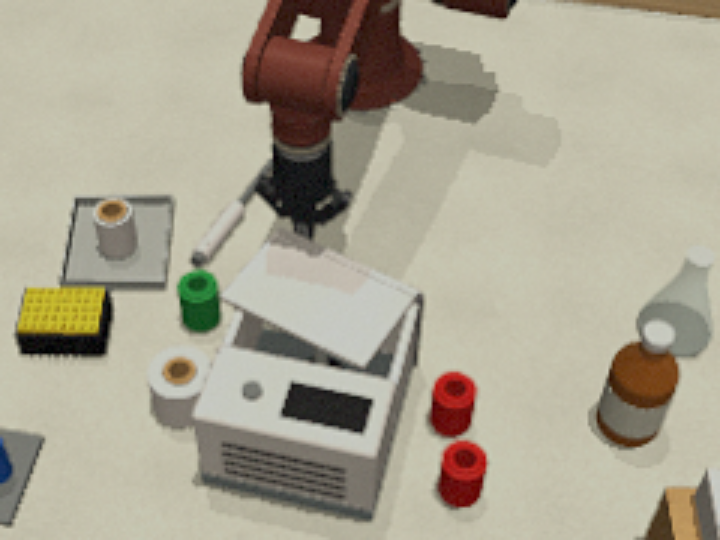

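The door is almost shut, at about 0.3 rad, with the gripper behind it at (305,225). The roll is still upright in the tray at (115,225).

Call:
{"method": "jog_arm", "body": {
  "steps": [
    {"delta_rot": [0, 0, 0], "linear": [0.0186, 0.0077, 0], "grip": 0.0},
    {"delta_rot": [0, 0, 0], "linear": [0.0185, 0.0057, 0], "grip": 0.0},
    {"delta_rot": [0, 0, 0], "linear": [0.006, 0.001, 0], "grip": 0.0},
    {"delta_rot": [0, 0, 0], "linear": [0.005, 0.001, 0], "grip": 0.0},
    {"delta_rot": [0, 0, 0], "linear": [0.004, 0.001, 0], "grip": 0.0},
    {"delta_rot": [0, 0, 0], "linear": [0.003, 0, 0], "grip": 0.0},
    {"delta_rot": [0, 0, 0], "linear": [0, 0, 0], "grip": 0.0}
  ]
}}

```text
t: 15.3
tool_pos: [0.5518, -0.013, 0.1205]
tool_rot: [-3.139, 0.111, 0.002]
contact_force: [0.1, 1.2, 0.3]
opening: 0.0002
grip_force: 0.4
```

Call:
{"method": "jog_arm", "body": {
  "steps": [
    {"delta_rot": [0, 0, 0], "linear": [0.003, 0, 0], "grip": 0.0},
    {"delta_rot": [0, 0, 0], "linear": [0.003, 0, 0], "grip": 0.0},
    {"delta_rot": [0, 0, 0], "linear": [0.002, 0, 0], "grip": 0.0},
    {"delta_rot": [0, 0, 0], "linear": [0, 0, 0], "grip": 0.0}
  ]
}}

```text
t: 15.7
tool_pos: [0.5611, -0.0142, 0.1204]
tool_rot: [-3.139, 0.112, -0.002]
contact_force: [-0.2, -0.5, 0.1]
opening: 0.0003
grip_force: 0.0
```

Call:
{"method": "jog_arm", "body": {
  "steps": [
    {"delta_rot": [0, 0, 0], "linear": [0.002, 0, 0], "grip": 0.0},
    {"delta_rot": [0, 0, 0], "linear": [0.002, 0, 0], "grip": 0.0},
    {"delta_rot": [0, 0, 0], "linear": [0, 0, 0], "grip": 0.0}
  ]
}}

```text
t: 16.0
tool_pos: [0.5618, -0.0143, 0.1202]
tool_rot: [-3.139, 0.111, 0.014]
contact_force: [-13.3, 1.9, 9.4]
opening: 0.0001
grip_force: 7.0
```

Call:
{"method": "jog_arm", "body": {
  "steps": [
    {"delta_rot": [0, 0, 0], "linear": [0.0015, 0, 0], "grip": 0.0},
    {"delta_rot": [0, 0, 0], "linear": [0, 0, 0], "grip": 0.0}
  ]
}}

```text
t: 16.2
tool_pos: [0.5618, -0.0143, 0.1202]
tool_rot: [-3.139, 0.111, 0.02]
contact_force: [-19.7, 0.8, 13.1]
opening: 0.0003
grip_force: 10.2
```

Call:
{"method": "jog_arm", "body": {
  "steps": [
    {"delta_rot": [0, 0, 0], "linear": [-0.01, 0, 0], "grip": 0.0},
    {"delta_rot": [0, 0, 0], "linear": [-0.03, 0, 0], "grip": 0.0},
    {"delta_rot": [0, 0, 0], "linear": [-0.03, 0, 0], "grip": 0.0},
    {"delta_rot": [0, 0, 0], "linear": [-0.02, 0, -0.03], "grip": 0.0},
    {"delta_rot": [0, 0, 0], "linear": [0, 0, -0.04], "grip": 0.0},
    {"delta_rot": [0, 0, 0], "linear": [0, 0, -0.04], "grip": 0.0},
    {"delta_rot": [0, 0, 0], "linear": [0, 0, 0], "grip": 0.0},
    {"delta_rot": [0, 0, 0], "linear": [0, 0, 0], "grip": 0.0}
  ]
}}

```text
t: 17.0
tool_pos: [0.4772, -0.0085, 0.2317]
tool_rot: [3.139, -0.112, 0.006]
contact_force: [0.6, -0.3, -1.2]
opening: -0.0
grip_force: 0.0
```

```bash
python3 - <<'E'
from h import *
o=ctrl.get_obs(); print(o['t'],o['tool_pos'],o['contact_force'])
im,d=ctrl.get_image('wrist'); C=cloud('wrist',d); z=C[...,2]
cv2.imwrite('pics/w4.png',im[:,:,::-1])
# door front top edge line: for y bins, min x of top points
m=(d>0)&(z>.142)&(z<.165)&(C[...,0]>.5)&(C[...,0]<.7); P=C[m]
ys=np.arange(-.03,.16,.01); xs=[np.percentile(P[abs(P[:,1]-y)<.005,0],1) if (abs(P[:,1]-y)<.005).sum()>5 else np.nan for y in ys]
k=~np.isnan(xs); f=np.polyfit(ys[k],np.array(xs)[k],1); print(np.round(xs,3),'front edge yaw deg',np.degrees(-np.arctan(f[0])))
E
```

```text
17.0 [ 0.47723235 -0.00848536  0.23169187] [ 0.58209944 -0.30889557 -1.15703476]
[0.57  0.571 0.572 0.573 0.573 0.574 0.575 0.576 0.576 0.577 0.578 0.578
 0.579 0.579 0.58  0.581 0.582 0.582 0.583] front edge yaw deg -3.921160579026206
```

View pics/w4.png

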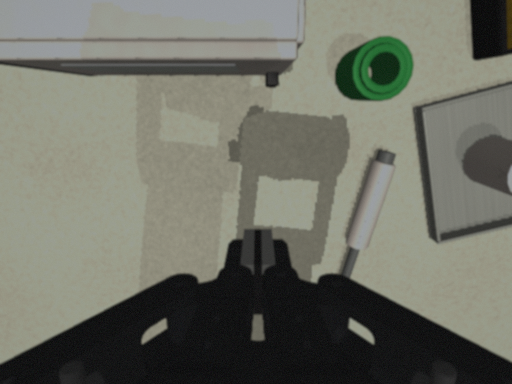

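The door's front edge at (0-300, 40-75) runs parallel to the sealer: its yaw is -3.9° against -4.1° for the sealer. It sits at the expected shut position, and it stayed there after the gripper withdrew.

```bash
python3 -c "
from station import ctrl
print(ctrl.finish_job())"
```

```text
the job is handed in; nothing more can be done
None
```

The job is handed in at about 17 s: the used-up roll stands upright and released in the tray and the door is shut and holding by itself; no verdict came back.

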